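# Refit the hinge pin of a flatbread press

### The job

Put the washed flatbread press back together. Lay the upper plate on the base and slide it toward the hinge until its knuckle meets the stop under the lip between the two ears, and let go; the hinge yoke is bolted in slots, so feel for the stop and do not knock the yoke out of its setting. Then take the hinge pin by its red handle and push it, without forcing it, in at the right-hand ear (the one without the brass cap) through all three knuckles until its shoulder is up against the ear, plates closed; leave the other things where they are.

Things in the scene. Friction and masses are not known exactly. Their poses are not given: they have to be found in the camera images.
- press_base: lower half of the press, cast aluminium, fixed on rubber feet. Origin: centre of its underside, z up. Round plate 128 mm across, flat top at z = 30 mm. On a tongue at its -x side, toward the robot, stands the hinge yoke with two ears, 20 mm round, 9.6 mm bores along y at z = 41 mm: plain ear at y = -30 to -16 mm (robot's right), brass-capped ear at y = 16 to 30 mm
- hinge_line (a point): where the centre of the plain ear's outer bore mouth would be with the yoke in the middle of its slots: (-86, -30, 41) mm in press_base, axes as press_base. The true mouth has this y and z, but its x may be up to 12 mm more or less: how the yoke is set is not in the poses. The pin goes in along +y; its shoulder comes to rest on the ear's face, at this y
- hinge_yoke (a joint): how far the yoke has been knocked along its slots (m, + toward +x of press_base); 0 however it is set. It slips if pushed with over 18 N along x. Between the ears a gap 32 mm wide in y; its -x side is closed by a stop web, face 9.6 mm before the bores' axis; a lip over it reaches 1.5 mm past the axis toward +x, underside z = 54 mm, top 59 mm; brass cap to 62.5 mm
- lay_point (a point): at (30, 0, 30) mm in press_base, on the plate: a good place to lay the upper plate's origin at first, its knuckle then clear behind the lip. The knuckle cannot be lowered in from above: slide the plate along -x (18 to 42 mm, dry friction 3 to 9 N) until its knuckle, under the lip, meets the stop web. Then its bore is in line with the ears' bores, and shows where they are
- press_top: loose upper half, 0.4 to 0.75 kg, lying flat on the worktop to the left. Origin: centre of its flat underside, z up. Round cast aluminium plate 128 mm across, 12 mm thick (ribs to 15.5 mm), with a wooden bar grip on top. At its -x side an arm 22 mm wide carries the middle knuckle: 20 mm outside diameter (19.2 over its flats), 26 mm long in y, 9.6 mm bore along y
- top_knuckle (a point): centre of the upper plate's knuckle bore, at (-86, 0, 11) mm in press_top; axes as press_top
- top_grip (a point): centre of the wooden bar grip, at (0, 0, 30) mm in press_top. The bar is 18 mm wide (x), 66 mm long (y), from z = 19 to 41 mm, on two posts; pinch it along x from above
- hinge_pin: loose pin, 0.09 kg, lying to the right, nose more or less to the robot's left. Origin: under the handle's shoulder on the underside; z up as it lies. Along +y a steel rod of 8 mm diameter, 60 mm long, then a tapered nose 10 mm long, narrowing to 6 mm; along -y the handle, 16 x 16 mm in section, 50 mm long (4 mm steel, the rest red), whose flat front is the shoulder. Axis at z = 8 mm
- pin_shoulder (a point): on the pin's axis at the handle's shoulder, at (0, 0, 8) mm in hinge_pin; axes as hinge_pin. When the pin is home it is at the mouth of the plain ear
- ball (a joint): lift (m) of a sprung ball that stands 3 mm into the brass-capped ear's bore from above, 53 mm from the plain ear's mouth: 0 with the bore empty, about 1 mm with the pin's rod under it. The pin's nose must press it aside (about 3 to 9 N along the pin), then it rubs on the rod with a few N and keeps the pin from working out
- pin_nose (a point): tip of the pin's nose, at (0, 70, 8) mm in hinge_pin
- pink_mug: pink mug, 86 x 123 x 90 mm, a bystander at the back of the worktop
- dish_soap: washing-up liquid bottle, 45 x 65 x 215 mm, a bystander at the back left
- drying_glass: upturned drinking glass, 81 x 81 x 101 mm, a bystander at the back left
- salt_shaker: glass salt shaker, 44 mm across, 90 mm high, a bystander behind the press

How it is judged:
By the outcome, as a careful person would: the job done as asked, in the order asked, and still so for the second after the job is handed in, with the robot touching nothing.
It also fails if it takes over 59 s, if anything falls off the work surface, if the arm or the gripper's body presses on something with over 40 N, if the wrist force passes 120 N, or if a joint passes its speed limit or range.

### The arm

A 6-joint arm with a two-finger parallel gripper is mounted at the origin on a cart in front of the work surface, level with it; the furniture and walls round the work are solid. World frame = base frame: x ahead of the robot, y to its left, z up, the work surface at z = 0. Lengths are in m, angles in rad, forces in N, time in s.
With the tool pointing down it reaches from about 0.3 to 0.75 m from the base axis. Payload 8.5 kg.
Tool frame: the origin (TCP) lies midway between the tips of the shut fingers; the grasp point (between the pads) lies 19 mm behind it (env.pinch_z is the distance from the TCP to the grasp point, in m); z points along the fingers, y is the line along which they close (so a half turn about z gives the same grasp; the last joint's range is limited). The gripper opens to 85 mm and grips with 20 to 120 N. Pads are 22 mm wide; open, the fingers measure 114 mm over their backs; the gripper's body (76 mm by 85 mm) begins 54 mm behind the grasp point. The pads swing forward as they close: fully open they stand 13 mm farther back than shut.
Start: joints at [-1.392, 0.381, 1.297, -0, 1.464, -0.215], TCP at [0.211, -0.508, 0.231] pointing down, gripper open.
Joint ranges: [-3.11, 3.11], [-0.89, 2.33], [0.22, 2.48], [-1.42, 4.56], [0.17, 2.85], [-2.88, 2.88]. Speed limits (rad/s): [2.39, 2.39, 3.14, 3.14, 3.14, 3.14].

### API

Orientations are given as a unit quaternion [x, y, z, w].
In Python, from plant import env gives the robot as it stands. Calls block until the motion is done:
- env.move_ptp(position, orientation): joint-space move of the TCP to a pose.
- env.servo_line(position, frame=None, v=0.15): straight line of the TCP; frame=None keeps the orientation; v is the mean speed in m/s.
- env.goto_joints(angles): joint-space move.
- env.command_gripper(opening, newtons=None): opening from 0.0 (shut) to 1.0 (fully open); newtons is the grip in N (None keeps the last); returns when the fingers have stopped.
- env.pause(seconds).
- env.ik(position, orientation): joint angles nearest the present ones, or None.
- env.get_obs(): the state.
- env.camera(name): name is "side" or "top" or "wrist"; returns a dict with "frame" (420x560x3 uint8, red, green, blue), "z_map" (420x560 float32, m along the optical axis (not along the pixel's ray), 0 where there is no reading), "camera_matrix" (3x3 intrinsics, pixels), "camera_from_world" (4x4, takes a point from world to camera coordinates). Camera axes: x right, y down, z forward; pixel columns grow to the right and rows downward; lengths in m; the calibration is good to about 2 mm. A picture is of the moment at which its call begins.
A pose or a line that the arm cannot do raises env.IKError and nothing moves.
- env.sign_off(): hands the job in; it is judged then, once.
The state is a dict: "time": time; "joint_pos": joint angles; "qd": joint speeds; "tau": joint torques, N m; "ee_pos": TCP position; "ee_rot": TCP orientation; "wrist_force": force on the tool from outside, world axes, zero at the start; "moment": the same for the moment, N m; "finger_gap": opening from 0.0 (shut) to 1.0 (fully open); "grasp_force": force on a finger pad.
Only numpy, scipy, OpenCV 4.12 (cv2) and the standard library are available. Lean on these libraries where they do the work, as an engineer would, in place of code of your own. Each camera call takes 0.05 s, during which the arm holds its last target. There are 200 camera calls.

## Working session

There is one attempt and no reset: what is moved stays moved. The work goes in short steps, each a Python script; the robot and the scene stay as the last script left them, time stands still between calls to the robot, and variables do not carry over. Pictures are saved under pics/ and viewed, at most 10 in all, crops included, and the job is handed in when it is done.

```bash
mkdir -p pics; ls
python3 - <<'E'
from plant import env
import cv2,numpy as np
o=env.get_obs(); print(o['time'],o['ee_pos'],o['ee_rot'],o['finger_gap'],env.pinch_z)
for n in("top","side"):
    c=env.camera(n); cv2.imwrite(f'pics/{n}0.png',c['frame'][:,:,::-1]); np.savez(f'{n}0.npz',**c)
    print(n,c['camera_matrix'].tolist(),np.round(c['camera_from_world'],4).tolist())
E
```

```text
pics
0.0 [ 0.21097203 -0.50760608  0.23072916] [ 9.80679112e-01  1.95621977e-01  7.96060349e-06 -7.21811327e-04] 0.999761661091627 0.0187
top [[429.24004540545747, 0.0, 272.3790316205102], [0.0, 429.24004540545747, 218.29668952395323], [0.0, 0.0, 1.0]] [[-0.0121, -0.9999, -0.0039, 0.0901], [-0.9951, 0.0125, -0.0984, 0.4905], [0.0985, 0.0027, -0.9951, 1.378], [0.0, 0.0, 0.0, 1.0]]
side [[541.5649757302315, 0.0, 274.15560883411285], [0.0, 541.5649757302315, 204.42750143468132], [0.0, 0.0, 1.0]] [[0.9985, -0.0536, -0.0101, -0.5052], [-0.041, -0.6163, -0.7864, 0.1074], [0.0359, 0.7857, -0.6176, 1.3912], [0.0, 0.0, 0.0, 1.0]]
```

View pics/top0.png

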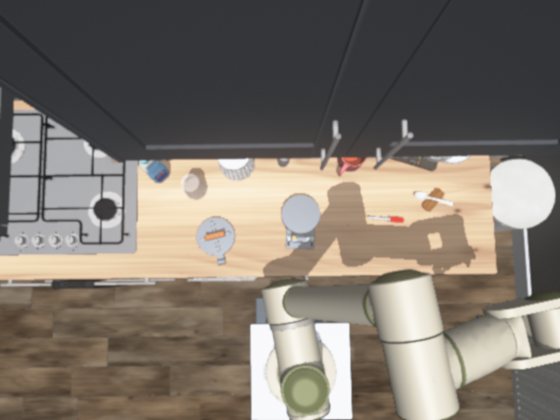

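View pics/side0.png

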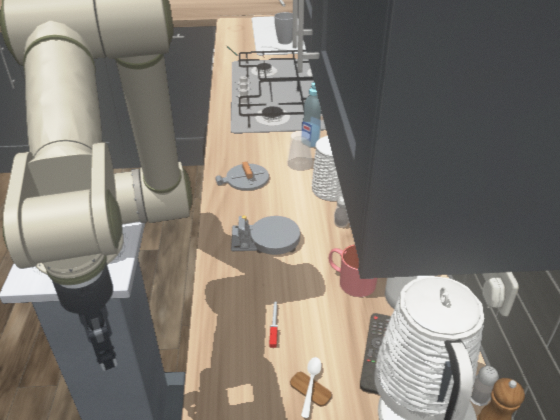

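The top view shows the base plate at (301,214) with its yoke at (300,238). The upper plate is at (215,236) with its knuckle at (221,260). The pin lies at (385,218), with the red handle at (397,219) to the right and the nose to the left. The side view agrees. I'll get coarse positions from these and then use the wrist camera.

```bash
cat > h.py <<'E'
from plant import env
import cv2,numpy as np
from scipy.spatial.transform import Rotation as R
def ray(c,uv,z):
    """pixels (N,2) -> world points on plane z"""
    uv=np.atleast_2d(np.asarray(uv,float)); K=c['camera_matrix']; T=c['camera_from_world']
    d=np.c_[uv,np.ones(len(uv))]@np.linalg.inv(K).T@T[:3,:3]; o=-T[:3,:3].T@T[:3,3]
    return o+d*((z-o[2])/d[:,2])[:,None]
def proj(c,p):
    p=np.atleast_2d(p)@c['camera_from_world'][:3,:3].T+c['camera_from_world'][:3,3]; q=p@c['camera_matrix'].T
    return q[:,:2]/q[:,2:]
def down(yaw):
    """tool down, closing axis (tool y) at angle yaw from world y"""
    return (R.from_euler('z',yaw)*R.from_quat([1,0,0,0])).as_quat()
def snap(n,tag):
    c=env.camera(n); cv2.imwrite(f'pics/{tag}.png',c['frame'][:,:,::-1]); np.savez(f'{tag}.npz',**c); return c
def st(m=''):
    o=env.get_obs(); print(m,round(o['time'],2),np.round(o['ee_pos'],4),'F',np.round(o['wrist_force'],1),'M',np.round(o['moment'],2),'gap',round(float(o['finger_gap']),3),'gf',np.round(o['grasp_force'],1)); return o
E
python3 - <<'E'
from h import *
c=np.load('top0.npz')
for n,uv,z in[('base',(301,214),.03),('yoke',(300,238),.055),('top',(215,236),.012),('knuck',(221,260),.011),('handle',(397,219),.008),('tip',(368,218),.008)]: print(n,ray(c,uv,z)[0].round(3))
w=snap('wrist','w0'); o=env.get_obs()
Tt=np.eye(4);Tt[:3,:3]=R.from_quat(o['ee_rot']).as_matrix();Tt[:3,3]=o['ee_pos']
print(np.round(w['camera_from_world']@Tt,3),w['camera_matrix'],R.from_quat(o['ee_rot']).as_euler('xyz'))
for p in[(.35,.22),(.43,.0),(.42,-.28)]:
  for yaw in(0,np.pi/2,-np.pi/2,np.pi):
    q=env.ik([*p,.3],down(yaw)); print(p,round(yaw,2),None if q is None else np.round(q,2))
E
```

```text
base [ 0.504 -0.009  0.03 ]
yoke [ 0.425 -0.003  0.055]
top [0.437 0.273 0.012]
knuck [0.358 0.254 0.011]
handle [ 0.486 -0.327  0.008]
tip [ 0.49  -0.232  0.008]
[[-0.001  1.     0.     0.001]
 [-0.959 -0.    -0.284  0.029]
 [-0.284 -0.     0.959  0.158]
 [ 0.     0.     0.     1.   ]] [[294.55224296   0.         279.41964231]
 [  0.         294.55224296 210.82666637]
 [  0.           0.           1.        ]] [-3.14051120e+00 -2.54950850e-04  3.93786926e-01]
(0.35, 0.22) 0 [ 0.27  0.09  1.5  -0.    1.56  1.84]
(0.35, 0.22) 1.57 [ 0.27  0.09  1.5  -0.    1.56  0.27]
(0.35, 0.22) -1.57 [ 0.27  0.09  1.5  -0.    1.56 -2.87]
(0.35, 0.22) 3.14 [ 0.27  0.09  1.5  -0.    1.56 -1.3 ]
(0.43, 0.0) 0 [-0.28  0.12  1.46 -0.    1.56  1.29]
(0.43, 0.0) 1.57 [-0.28  0.12  1.46 -0.    1.56 -0.28]
(0.43, 0.0) -1.57 [-0.28  0.12  1.46 -0.    1.56  2.86]
(0.43, 0.0) 3.14 [-0.28  0.12  1.46 -0.    1.56 -1.85]
(0.42, -0.28) 0 [-0.82  0.26  1.28 -0.    1.6   0.75]
(0.42, -0.28) 1.57 [-0.82  0.26  1.28 -0.    1.6  -0.82]
(0.42, -0.28) -1.57 [-0.82  0.26  1.28 -0.    1.6   2.32]
(0.42, -0.28) 3.14 [-0.82  0.26  1.28 -0.    1.6  -2.39]
```

Run:
```python
from h import *
c=np.load('top0.npz')
for uv in[(240,152),(400,152),(240,100),(300,180)]:
    d=c['z_map'][uv[1],uv[0]]; K=c['camera_matrix'];T=c['camera_from_world']
    p=np.linalg.inv(K)@[*uv,1]*d; print(uv,(T[:3,:3].T@(p-T[:3,3])).round(3))
y=down(np.pi/2)
for tag,p in[('pinv',(.47,-.27,.17)),('basev',(.46,.0,.19)),('topv',(.42,.27,.19))]:
    env.move_ptp(p,y); snap('wrist',tag); st(tag)
ims=[cv2.imread(f'pics/{t}.png') for t in('basev','topv')]
cv2.imwrite('pics/both.png',cv2.resize(np.vstack(ims),None,fx=.714,fy=.714))
```

```text
(240, 152) [0.581 0.149 0.538]
(400, 152) [ 0.583 -0.193  0.515]
(240, 100) [0.591 0.128 0.806]
(300, 180) [ 0.623 -0.01  -0.004]
pinv 1.54 [ 0.4696 -0.2711  0.1702] F [0.3 1.5 0.1] M [0.07 0.   0.04] gap 1.004 gf 0.0
basev 2.64 [ 0.4605 -0.0012  0.1899] F [ 0.9  0.1 -0.3] M [ 0.   -0.    0.04] gap 1.0 gf 0.0
topv 3.75 [0.4207 0.2688 0.19  ] F [-0.3 -0.4  0.1] M [0.02 0.03 0.03] gap 0.996 gf 0.0
```

View pics/basev.png

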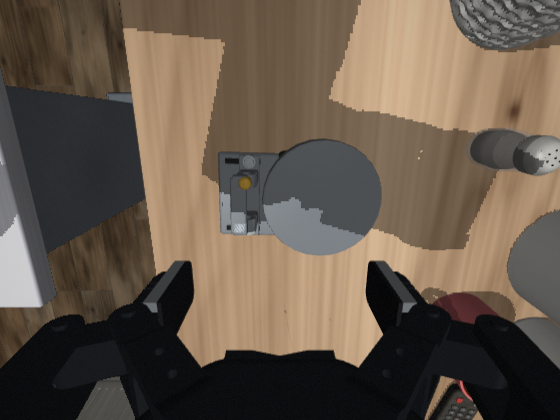

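View pics/topv.png

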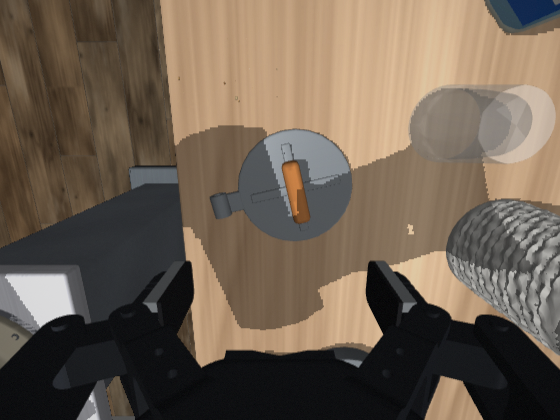

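View pics/pinv.png

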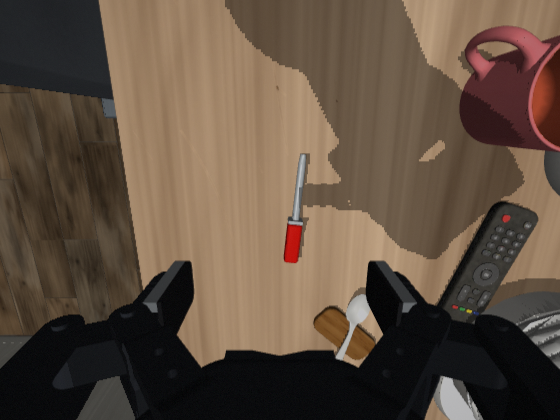

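Base view: the disc is at about (322,197) and the tongue corners at about (219,152) and (220,235). The brass cap is at (244,182) and the plain ear at (240,215). Upper plate view: the disc is at (296,185), the orange grip at (296,190) and the knuckle at (221,205). Pin view: the handle runs (293,220–262) and the nose tip is at (304,155). Next I'll measure these with depth and masks.

```bash
cat >> h.py <<'E'
def cloud(c):
    v,u=np.mgrid[:420,:560]; d=c['z_map']; p=np.stack([u*d,v*d,d],-1)@np.linalg.inv(c['camera_matrix']).T
    T=c['camera_from_world']; w=(p-T[:3,3])@T[:3,:3]; w[d<=0]=np.nan; return w
E
python3 - <<'E'
from h import *
def circ(c,mask,z):
    m=cv2.morphologyEx(mask.astype(np.uint8),cv2.MORPH_OPEN,np.ones((9,9)))
    cs,_=cv2.findContours(m,cv2.RETR_EXTERNAL,cv2.CHAIN_APPROX_NONE); k=max(cs,key=cv2.contourArea)[:,0]
    w=ray(c,k,z)[:,:2]
    A=np.c_[2*w,np.ones(len(w))]
    for _ in range(4):
        s=np.linalg.lstsq(A,(w**2).sum(1),rcond=None)[0]; r=np.sqrt(s[2]+s[:2]@s[:2])
        e=abs(np.hypot(*(w-s[:2]).T)-r); g=e<max(.0015,np.median(e)*2); A,w=A[g],w[g]
    return s[:2].round(4),round(r,4),len(w)
c=np.load('basev.npz'); w=cloud(c); z=w[...,2]
print('wood z',np.nanmedian(z[90:130,235:320]))
roi=np.zeros(z.shape,bool); roi[110:280,200:420]=1
print('base hist',np.histogram(z[roi],bins=np.arange(-.01,.07,.004)))
print('base',circ(c,roi&(abs(z-.03)<.006),.03))
for lo,hi in[(.004,.024),(.034,.048),(.048,.057),(.057,.07)]:
    m=roi&(z>lo)&(z<hi)&(w[...,0]<.47); 
    if m.sum()>5:
        v,u=np.nonzero(m); print(lo,hi,m.sum(),'x',np.percentile(w[m][:,0],[2,50,98]).round(4),'y',np.percentile(w[m][:,1],[2,50,98]).round(4),'z',np.median(z[m]).round(4),cv2.minAreaRect(w[m][:,:2].astype(np.float32)*1000))
hsv=cv2.cvtColor(c['frame'],cv2.COLOR_RGB2HSV)
m=roi&(hsv[...,0]<30)&(hsv[...,0]>12)&(hsv[...,1]>150)&(w[...,0]<.44)&(z>.02); v,u=np.nonzero(m); print('brass',len(u),u.mean(),v.mean(),w[m].mean(0))
c=np.load('topv.npz'); w=cloud(c); z=w[...,2]; roi[:]=0; roi[110:260,195:380]=1
hsv=cv2.cvtColor(c['frame'],cv2.COLOR_RGB2HSV)
m=roi&(hsv[...,1]>150)&(hsv[...,0]<20)&(z>.03); v,u=np.nonzero(m)
p=ray(c,np.c_[u,v],.041)[:,:2]; r=cv2.minAreaRect((p*1000).astype(np.float32)); print('grip',m.sum(),r,z[m].mean(),p.mean(0))
print('top',circ(c,roi&(z>.008),.012))
m=roi&(z>.012)&(z<.03)&(w[...,0]<.371); p=w[m][:,:2]; print('knuckle',m.sum(),cv2.minAreaRect((p*1000).astype(np.float32)),p.mean(0),np.percentile(z[m],95))
c=np.load('pinv.npz'); w=cloud(c); z=w[...,2]; hsv=cv2.cvtColor(c['frame'],cv2.COLOR_RGB2HSV)
roi[:]=0; roi[140:275,270:320]=1
m=roi&(hsv[...,1]>180)&((hsv[...,0]<6)|(hsv[...,0]>174)); v,u=np.nonzero(m); p=ray(c,np.c_[u,v],.016)[:,:2]
print('handle',m.sum(),cv2.minAreaRect((p*1000).astype(np.float32)),z[m].mean(), 'pix',u.min(),u.max(),v.min(),v.max())
m=roi&(hsv[...,1]<60)&(hsv[...,2]>90)&(z>.004); v,u=np.nonzero(m);p=ray(c,np.c_[u,v],.010)[:,:2]
print('rod',m.sum(),cv2.minAreaRect((p*1000).astype(np.float32)),np.polyfit(p[:,1],p[:,0],1),p[:,1].min(),p[:,1].max())
E
```

```text
wood z 0.0011159119377996199
base hist (array([    0,     0, 19446,  2347,    26,   281,  1687,   564,   122,
         823, 10079,    44,    29,    48,    97,    80,    29,   903,
         107]), array([-0.01 , -0.006, -0.002,  0.002,  0.006,  0.01 ,  0.014,  0.018,
        0.022,  0.026,  0.03 ,  0.034,  0.038,  0.042,  0.046,  0.05 ,
        0.054,  0.058,  0.062,  0.066]))
base (array([ 0.5055, -0.0063]), np.float64(0.0629), 295)
0.004 0.024 2575 x [0.3939 0.426  0.4566] y [-0.0484  0.0126  0.0424] z 0.0153 ((430.589599609375, -2.3306846618652344), (98.59608459472656, 75.74734497070312), 88.35328674316406)
0.034 0.048 169 x [0.4202 0.4344 0.4374] y [-0.0336  0.0141  0.0256] z 0.0429 ((432.33123779296875, -3.450601577758789), (17.946617126464844, 61.750030517578125), 8.135488510131836)
0.048 0.057 152 x [0.4202 0.4314 0.4349] y [-0.0333 -0.0215  0.0257] z 0.0507 ((431.3505554199219, -2.875303268432617), (17.134788513183594, 61.41973876953125), 10.204485893249512)
0.057 0.07 1016 x [0.4133 0.4215 0.4315] y [-0.0321 -0.0009  0.0247] z 0.0601 ((422.3883361816406, -4.076255798339844), (60.12091827392578, 19.72447395324707), 86.37053680419922)
brass 116 244.70689655172413 182.70689655172413 [0.42830656 0.01895335 0.06300316]
grip 999 ((437.4442443847656, 274.35418701171875), (16.730228424072266, 64.65702819824219), 13.180435180664062) 0.0414057323893324 [0.43721844 0.27526816]
top (array([0.4369, 0.2732]), np.float64(0.0626), 257)
knuckle 490 ((359.06121826171875, 255.0008087158203), (27.63847541809082, 26.05278778076172), 13.3242769241333) [0.35778928 0.25531537] 0.02230774425356895
handle 538 ((483.6114196777344, -324.1021423339844), (43.75918960571289, 15.8807954788208), 84.34552764892578) nan pix 284 301 225 262
rod 532 ((487.8724060058594, -266.06158447265625), (76.57305908203125, 15.395922660827637), 88.30647277832031) [0.09622255 0.51547625] -0.30452830049409685 -0.2279871778500549
```

Run:
```python
from h import *
c=np.load('basev.npz'); w=cloud(c); z=w[...,2]; ctr=np.array([.5055,-.0063])
roi=np.zeros(z.shape,bool); roi[140:250,205:300]=1
def fit(name,P,deg=1,dep='x'):
    a,b=(P[:,1],P[:,0]) if dep=='x' else (P[:,0],P[:,1])
    g=np.ones(len(a),bool)
    for _ in range(4):
        k=np.polyfit(a[g],b[g],1); e=abs(np.polyval(k,a)-b); g=e<max(.001,1.5*np.median(e[g]))
    print(name,'slope deg',np.degrees(np.arctan(k[0])).round(2),'at0',k[1].round(4),'mean',b[g].mean().round(4),'n',g.sum(),'res',e[g].std().round(5))
# tongue: all non-wood pixels; left edge per row, top/bottom edge per column (rays onto measured height)
m=roi&(z>.008); tz=np.median(z[roi&(z>.008)&(z<.022)]); print('tongue z',tz)
L=np.array([(np.nonzero(m[r])[0].min()-.5,r) for r in range(160,230)]); fit('back edge',ray(c,L,tz)[:,:2])
for nm,f,o in(('+y edge',np.min,-.5),('-y edge',np.max,.5)):
    E_=np.array([(u,f(np.nonzero(m[:,u])[0])+o) for u in range(224,262)]); fit(nm,ray(c,E_,tz)[:,:2],dep='y')
m=roi&(z>.056); 
rows=[r for r in range(150,250) if m[r].sum()>4]; print('rows',rows[0],rows[-1])
fit('lip back',np.array([w[r,np.nonzero(m[r])[0].min(),:2] for r in rows])); fit('lip front',np.array([w[r,np.nonzero(m[r])[0].max(),:2] for r in rows]))
yaw=np.radians(13.2); q=down(np.pi/2+yaw); g=np.array([.4371,.2740])
env.move_ptp([*g,.09],q); env.servo_line([*g,.0165],v=.06); st('down')
env.command_gripper(0.0,70); st('grip')
env.servo_line([*g,.12],v=.1); env.pause(.2); st('lift'); snap('wrist','lift')
```

```text
tongue z 0.015250712375863246
back edge slope deg 1.81 at0 0.3936 mean 0.3934 n 70 res 0.00016
+y edge slope deg -0.98 at0 0.0505 mean 0.0433 n 38 res 0.0002
-y edge slope deg -0.74 at0 -0.0452 mean -0.0506 n 38 res 0.00015
rows 175 234
lip back slope deg 1.27 at0 0.4136 mean 0.4135 n 55 res 0.00019
lip front slope deg 1.22 at0 0.4285 mean 0.4283 n 48 res 0.00012
down 5.62 [0.4373 0.2741 0.0168] F [ 0.8  0.1 -0.7] M [-0.08 -0.06  0.05] gap 0.996 gf 0.0
grip 6.24 [0.4373 0.2741 0.0167] F [-0.1 -0.2  3.7] M [-0.02 -0.01 -0.03] gap 0.198 gf 69.6
lift 7.62 [0.4369 0.2739 0.1196] F [ 0.1  0.  -6.4] M [-0.02 -0.05 -0.03] gap 0.19 gf 68.4
```

```bash
cat >> h.py <<'E'
BY=-0.021; CT=np.array([.5055,-.0060])
def B(x,y): return CT+R.from_euler('z',BY).as_matrix()[:2,:2]@[x,y]
E
python3 - <<'E'
from h import *
w=cloud(np.load('topv.npz')); print('ribbed min x', np.nanmin(w[200:300,440:560,0][w[200:300,440:560,2]>.1]))
q=down(np.pi/2+BY); p=B(.030,0)
env.servo_line([*p,.12],q,v=.16); env.servo_line([*p,.055],v=.08); env.pause(.1); o=st('above'); f0=o['wrist_force'][2]
snap('wrist','above')
for z in np.arange(.052,.043,-.001):
    env.servo_line([*p,z],v=.02); o=st(z)
    if o['wrist_force'][2]-f0>2.5: break
E
```

```text
ribbed min x 0.6254132516360151
above 10.74 [ 0.5358 -0.0067  0.0556] F [-1.  -0.9 -7.2] M [ 0.06 -0.03 -0.  ] gap 0.195 gf 68.4
0.052 11.09 [ 0.5354 -0.0066  0.0519] F [ 0.6  0.  -6.1] M [-0.02 -0.05  0.03] gap 0.193 gf 68.4
0.051 11.34 [ 0.5355 -0.0066  0.051 ] F [-0.6  0.1 -7.5] M [-0.01 -0.07  0.  ] gap 0.196 gf 68.4
0.049999999999999996 11.59 [ 0.5355 -0.0066  0.0499] F [-0.2  0.8 -6.5] M [-0.01 -0.07  0.01] gap 0.193 gf 68.4
0.048999999999999995 11.84 [ 0.5354 -0.0066  0.0489] F [ 0.6 -0.4 -6.7] M [ 0.05 -0.05 -0.03] gap 0.194 gf 68.4
0.047999999999999994 12.09 [ 0.5355 -0.0066  0.0479] F [ 0.   0.8 -7. ] M [ 0.02 -0.06  0.01] gap 0.194 gf 68.4
0.04699999999999999 12.34 [ 0.5355 -0.0066  0.0469] F [ 0.8 -0.9 -7.2] M [-0.06 -0.07 -0.03] gap 0.192 gf 68.4
0.04599999999999999 12.59 [ 0.5356 -0.0066  0.0468] F [-3.   0.3  5.3] M [ 0.08  0.68 -0.01] gap 0.199 gf 70.1
```

View pics/above.png

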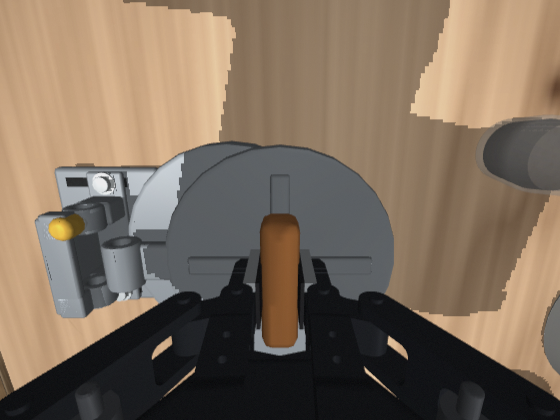

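The knuckle is at (122,262), clear in front of the lip and between the ears, and the plate is aligned with the yoke. I'll check its lateral centring and then slide it, watching the force.

Run:
```python
from h import *
c=np.load('above.npz'); w=cloud(c); z=w[...,2]; Rb=R.from_euler('z',BY).as_matrix()[:2,:2]
b=(w[...,:2]-CT)@Rb
k=(z>.045)&(z<.066)&(b[...,0]>-.066)&(b[...,0]<-.046)&(abs(b[...,1])<.03); k[:, 150:]=0
l=(z>.057)&(z<.064)&(b[...,0]<-.07)&(b[...,0]>-.1)&(abs(b[...,1])<.04)
for n,m in(('knuckle',k),('yoke',l)): print(n,m.sum(),'bx',np.percentile(b[m][:,0],[1,50,99]).round(4),'by',np.percentile(b[m][:,1],[1,99]).round(4),np.percentile(b[m][:,1],[1,99]).mean().round(4),'z',np.median(z[m]).round(4))
zc=.0467
env.servo_line([*B(.030,0),zc],v=.02); env.servo_line([*B(.013,0),zc],v=.03); st('near')
base=[]
for x in np.arange(.0126,-.016,-.0004):
    env.servo_line([*B(x,0),zc],v=.02); o=env.get_obs(); fx=o['wrist_force'][0]; base.append(fx)
    print(round(x*1e3,1),round((o['ee_pos'][0]-CT[0])*1e3,2),round(fx,1),round(o['wrist_force'][1],1),round(o['wrist_force'][2],1),round(o['time'],2))
    if fx>np.median(base[:5])+5 and len(base)>2 or fx>14: break
st('stop')
```

```text
knuckle 1936 bx [-0.0638 -0.0526 -0.0461] by [-0.0134  0.0122] -0.0006 z 0.0586
yoke 3490 bx [-0.0922 -0.0827 -0.0726] by [-0.0289  0.0296] 0.0003 z 0.06
near 13.56 [ 0.5179 -0.0063  0.0468] F [-2.8 -0.1  0.9] M [-0.09  0.28  0.03] gap 0.194 gf 69.7
12.6 12.41 -2.1 -0.8 1.8 13.81
12.2 12.4 -0.5 0.6 1.3 14.06
11.8 12.39 3.0 1.2 -1.9 14.31
11.4 11.65 3.7 -0.1 -1.0 14.56
11.0 11.09 4.0 -0.9 -0.6 14.81
10.6 10.67 4.5 -1.3 -0.4 15.06
10.2 10.24 4.1 -0.3 -0.2 15.31
9.8 9.85 4.6 0.6 0.8 15.56
9.4 9.45 4.7 -0.9 1.2 15.81
9.0 9.07 5.1 -0.7 1.4 16.06
8.6 8.66 5.2 -0.7 1.1 16.31
8.2 8.28 4.7 -0.4 0.5 16.56
7.8 7.88 5.5 -0.8 1.4 16.81
7.4 7.49 4.8 -0.1 1.3 17.06
7.0 7.16 4.7 -0.2 0.8 17.31
6.6 7.1 6.4 0.5 0.1 17.56
6.2 7.08 9.0 0.7 -1.5 17.81
stop 17.81 [ 0.5126 -0.0062  0.0468] F [ 9.   0.7 -1.5] M [ 0.05 -1.33 -0.01] gap 0.193 gf 69.3
```

Contact with the stop is clear: the plate stalled at 7.1 mm and the force rose by about 4 N. I'll relax, release and look.

Run:
```python
from h import *
p=env.get_obs()['ee_pos']
env.servo_line([p[0]+.0001,p[1],.0467],v=.02); st('relaxed')
env.command_gripper(.5); st('open')
env.servo_line([p[0],p[1],.13],v=.12); env.servo_line([.46,-.035,.16],v=.15); env.pause(.2); st('view')
c=snap('wrist','seated')
f=c['frame'][:,:,::-1]; u=proj(c,[[*B(-.08,0),.05]])[0]; print(u, proj(c,[[*B(-.0789,y),.051] for y in(-.03,-.016,.016,.03)]).round(1).tolist())
x,y=int(u[0]),int(u[1]); cv2.imwrite('pics/seated_c.png',cv2.resize(f[max(0,y-70):y+70,max(0,x-70):x+120],None,fx=4,fy=4))
w=cloud(c); z=w[...,2]; Rb=R.from_euler('z',BY).as_matrix()[:2,:2]; b=(w[...,:2]-CT)@Rb
m=(z>.057)&(z<.064)&(b[...,0]<-.065)&(b[...,0]>-.105)&(abs(b[...,1])<.04)
rows=[r for r in range(420) if m[r].sum()>6]
for nm,f in(('back',np.min),('front',np.max)):
    P=np.array([b[r,f(np.nonzero(m[r])[0])] for r in rows]); k=np.polyfit(P[:,1],P[:,0],1); print(nm,np.degrees(k[0]).round(2),k[1].round(4),np.median(P[:,0]).round(4))
```

```text
relaxed 18.06 [ 0.5126 -0.0062  0.0467] F [ 3.5 -0.5  2.6] M [-0.06 -0.7  -0.1 ] gap 0.199 gf 69.8
open 18.43 [ 0.5121 -0.0061  0.0465] F [-0.1  0.6  0.2] M [ 0.01 -0.04 -0.01] gap 0.503 gf 0.0
view 20.07 [ 0.4603 -0.0347  0.1595] F [0.2 0.5 0.8] M [0.02 0.   0.03] gap 0.501 gf 0.0
[238.47664849 175.64817248] [[240.9, 209.2], [240.3, 193.9], [238.9, 157.1], [238.2, 140.2]]
back 0.57 -0.0919 -0.092
front 3.1 -0.0765 -0.0771
```

View pics/seated_c.png

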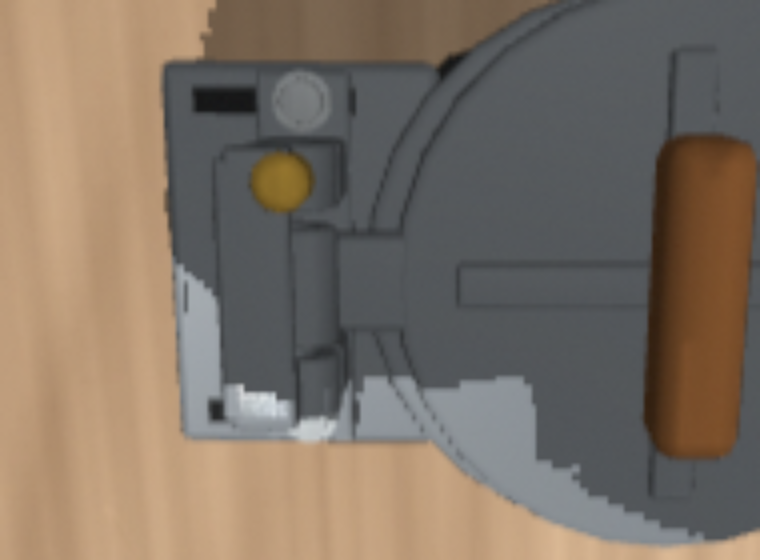

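The knuckle at (318,290) is under the lip and between the ears, against the web, and the yoke hasn't moved. Next is the pin.

Run:
```python
from h import *
q=down(np.pi/2-np.radians(5.6)); g=[.4839,-.3241]
env.move_ptp([*g,.07],q); env.servo_line([*g,.003],v=.06); st('down')
env.command_gripper(0.0,80); o=st('grip'); 
env.servo_line([*g,.033+.003],v=.08); env.pause(.2); st('lift')
a=R.from_euler('z',-.0245).as_matrix()[:2,:2]
K=np.array([.5126,-.0062])+R.from_euler('z',-.021).as_matrix()[:2,:2]@[-.086,0]
s=-.030-.070-.027-.035   # nose 35 mm short of the mouth
p=K+a@[0,s]; print(K,p)
env.servo_line([*p,.036],down(np.pi/2-.0245),v=.12); env.pause(.3); st('pre'); c=snap('wrist','pre'); snap('side','pre_s')
m=cv2.imread('pics/pre.png'); print(proj(c,[[*K,.041],[*(K+a@[0,-.03]),.041],[*(K+a@[0,-.065]),.041]]))
```

```text
down 22.54 [ 0.4841 -0.3243  0.0034] F [-0.2 -0.2  0.2] M [-0.03 -0.   -0.06] gap 0.497 gf 0.0
grip 22.91 [ 0.484  -0.3242  0.0036] F [-1.6  1.5  6.6] M [0.19 0.14 0.03] gap 0.163 gf 79.3
lift 23.68 [ 0.4837 -0.3239  0.0355] F [ 0.9  0.5 -1. ] M [ 0.03  0.01 -0.01] gap 0.161 gf 78.6
[ 0.42661896 -0.00439413] [ 0.42265036 -0.16634551]
pre 25.53 [ 0.4227 -0.1665  0.036 ] F [ 0.2 -0.2 -1.4] M [-0.   -0.01  0.01] gap 0.159 gf 78.6
[[ 278.86510492 -130.95525017]
 [ 278.96788084  -32.90764306]
 [ 279.07018429   64.68923034]]
```

View pics/pre.png

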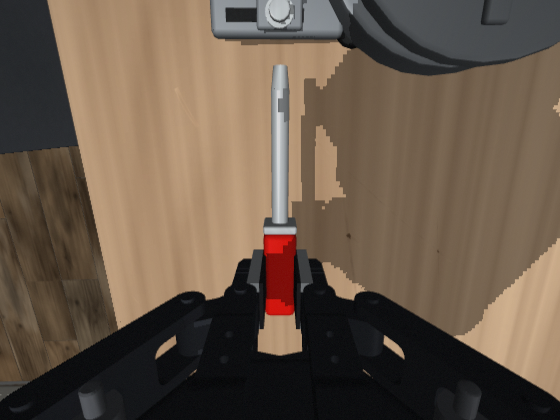

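The nose tip is at (280,66), against a prediction of (279,65), so the pin is straight in the grip and in line. I'll insert it under force watch with lateral compliance.

```bash
cat > ins.py <<'E'
from h import *
a=R.from_euler('z',-.0245).as_matrix()[:2,:2]; K=np.array([.42662,-.00439])
def pos(d,off):  # d = insertion of nose past the mouth
    p=K+a@[off[0],-.030-.070-.027+d]; return [*p,.0366+off[1]]
def run(d0,d1,step,off,lim,home=False):
    d=d0
    while d<d1-1e-6:
        d=min(d+step,d1); env.servo_line(pos(d,off),v=.03); o=env.get_obs(); f=o['wrist_force'].copy(); f[2]+=1.2
        act=a.T@(o['ee_pos'][:2]-K); 
        print(f"{d*1e3:.1f} act {(act[1]+.127)*1e3:.2f} F",f.round(1),'off',np.round(np.array(off)*1e3,2),round(o['time'],2))
        if -f[1]>lim: print('LIMIT'); return d,False
        for i,k in((0,0),(1,2)):
            if abs(f[k])>2: off[i]=float(np.clip(off[i]+np.clip(f[k]*6e-5,-.0003,.0003),-.002,.002))
    return d,True
E
python3 - <<'E'
from ins import *
w=cloud(np.load('pre.npz')); print('rod top z',[np.nanmax(w[v,276:285,2]).round(4) for v in range(85,245,15)])
off=[0,0]
env.servo_line(pos(-.003,off),v=.06); env.pause(.1); st('mouth')
d,ok=run(-.003,.049,.002,off,9); print(d,ok,off)
E
```

```text
rod top z [np.float64(0.046), np.float64(0.0469), np.float64(0.0462), np.float64(0.0466), np.float64(0.0457), np.float64(0.046), np.float64(0.0467), np.float64(0.0463), np.float64(0.0459), np.float64(0.0462), np.float64(0.049)]
mouth 26.42 [ 0.4235 -0.1346  0.0366] F [ 0.1 -0.3 -1.1] M [-0.03 -0.04 -0.03] gap 0.159 gf 78.6
-1.0 act -1.03 F [-0.2 -0.8  0.2] off [0. 0.] 26.67
1.0 act 1.09 F [-0.5 -0.5 -0.4] off [0. 0.] 26.92
3.0 act 3.10 F [ 0.5 -0.1  0. ] off [0. 0.] 27.17
5.0 act 5.12 F [-0.1 -0.4  0.4] off [0. 0.] 27.42
7.0 act 7.10 F [-0.7  0.3  0.1] off [0. 0.] 27.67
9.0 act 9.09 F [ 1.  -0.6  1.3] off [0. 0.] 27.92
11.0 act 11.12 F [-0.4 -0.3  0.9] off [0. 0.] 28.17
13.0 act 13.10 F [-0.5  0.1  0.5] off [0. 0.] 28.42
15.0 act 15.11 F [-0.2 -0.8  0.1] off [0. 0.] 28.67
17.0 act 17.11 F [-0.6 -0.5  0.5] off [0. 0.] 28.92
19.0 act 19.09 F [0.8 0.1 1.1] off [0. 0.] 29.17
21.0 act 21.10 F [-0.1  0.2  0.1] off [0. 0.] 29.42
23.0 act 23.13 F [ 0.3  0.8 -0.8] off [0. 0.] 29.67
25.0 act 25.12 F [ 0.2 -0.5  0.3] off [0. 0.] 29.92
27.0 act 27.11 F [-0.6  0.6  0.6] off [0. 0.] 30.17
29.0 act 29.09 F [ 0.5 -0.1  0.7] off [0. 0.] 30.42
31.0 act 31.09 F [-0.4  0.4  0.8] off [0. 0.] 30.67
33.0 act 33.10 F [ 0.  -0.4  0.8] off [0. 0.] 30.92
35.0 act 35.12 F [-0.7 -0.6 -0. ] off [0. 0.] 31.17
37.0 act 37.12 F [ 0.3  0.4 -0.2] off [0. 0.] 31.42
39.0 act 39.10 F [-0.8 -0.  -0.2] off [0. 0.] 31.67
41.0 act 41.11 F [-0.7 -1.8  0.2] off [0. 0.] 31.92
43.0 act 43.08 F [-0.3 -0.3  0.1] off [0. 0.] 32.17
45.0 act 45.10 F [ 0.6  0.6 -0. ] off [0. 0.] 32.42
47.0 act 47.10 F [ 0.8 -0.7  0.3] off [0. 0.] 32.67
49.0 act 49.07 F [ 0.6 -0.2  0.4] off [0. 0.] 32.92
0.049 True [0, 0]
```

Run:
```python
from ins import *
off=[0,0]
d,ok=run(.049,.066,.001,off,14)
if ok: d,ok=run(d,.0735,.0005,off,12)
print(d,ok,off); st()
```

```text
50.0 act 49.98 F [ 0.9  0.2 -0.4] off [0. 0.] 33.17
51.0 act 51.08 F [ 0.7 -1.  -1.5] off [0. 0.] 33.42
52.0 act 52.03 F [ 0.4 -0.6 -1.5] off [0. 0.] 33.67
53.0 act 53.35 F [ 1.   1.  -2.6] off [0. 0.] 33.92
54.0 act 54.02 F [ 0.6 -0.3 -1.2] off [ 0.   -0.16] 34.17
55.0 act 55.15 F [ 0.8  0.2 -0.6] off [ 0.   -0.16] 34.42
56.0 act 56.03 F [ 0.3 -1.5 -1.3] off [ 0.   -0.16] 34.67
57.0 act 57.14 F [ 0.3 -0.7 -2.5] off [ 0.   -0.16] 34.92
58.0 act 58.21 F [ 0.5 -0.9  0. ] off [ 0.   -0.31] 35.17
59.0 act 59.08 F [ 0.8 -1.4 -1. ] off [ 0.   -0.31] 35.42
60.0 act 60.15 F [ 1.  -2.3 -1.4] off [ 0.   -0.31] 35.67
61.0 act 60.99 F [ 0.7 -2.7 -1.4] off [ 0.   -0.31] 35.92
62.0 act 62.07 F [-0.2 -3.2 -0.1] off [ 0.   -0.31] 36.17
63.0 act 63.30 F [ 1.2 -0.7 -1.2] off [ 0.   -0.31] 36.42
64.0 act 64.29 F [ 0.6  0.4 -1.1] off [ 0.   -0.31] 36.67
65.0 act 65.03 F [ 1.  -2.2 -1.4] off [ 0.   -0.31] 36.92
66.0 act 66.23 F [ 1.2 -1.1 -0.7] off [ 0.   -0.31] 37.17
66.5 act 66.49 F [-0.1 -1.2 -2.1] off [ 0.   -0.31] 37.42
67.0 act 66.96 F [-0.1 -2.4 -1. ] off [ 0.   -0.43] 37.67
67.5 act 67.49 F [ 0.7 -4.7 -0.7] off [ 0.   -0.43] 37.92
68.0 act 67.99 F [ 0.3 -3.3 -2.2] off [ 0.   -0.43] 38.17
68.5 act 68.48 F [ 0.  -4.2 -1.2] off [ 0.   -0.56] 38.42
69.0 act 69.21 F [ 0.5 -1.7 -0.4] off [ 0.   -0.56] 38.67
69.5 act 69.67 F [-0.2 -1.7  0.1] off [ 0.   -0.56] 38.92
70.0 act 69.89 F [ 0.3 -3.2 -1.2] off [ 0.   -0.56] 39.17
70.5 act 70.06 F [-1.  -6.6 -0.9] off [ 0.   -0.56] 39.42
71.0 act 70.20 F [-2.2 -9.8 -0.3] off [ 0.   -0.56] 39.67
71.5 act 70.33 F [ -3.2 -12.7  -0.7] off [-0.13 -0.56] 39.92
LIMIT
0.07150000000000001 False [-0.0001296981034993034, -0.0005613978441698533]
 39.92 [ 0.4252 -0.061   0.0361] F [ -3.2 -12.7  -1.9] M [-2.26  0.47 -0.05] gap 0.162 gf 79.3
```

The pin stalled at 70 mm, so the shoulder is home. I'll relax, release, withdraw and check.

Run:
```python
from ins import *
p=env.get_obs()['ee_pos']
env.servo_line([.4255,p[1],.0361],v=.02); st('relax')
env.command_gripper(.4); st('open')
env.servo_line([.4255,p[1],.12],v=.12); env.servo_line([.45,-.08,.15],v=.12); env.pause(.2); st('view')
c=snap('wrist','fin'); f=c['frame'][:,:,::-1]; u=proj(c,[[.426,-.05,.045]])[0].astype(int)
cv2.imwrite('pics/fin_c.png',cv2.resize(f[max(0,u[1]-110):u[1]+70,max(0,u[0]-90):u[0]+150],None,fx=3,fy=3))
w=cloud(c); b=(w[...,:2]-K)@a; z=w[...,2]; hsv=cv2.cvtColor(c['frame'],cv2.COLOR_RGB2HSV)
m=(hsv[...,1]>180)&((hsv[...,0]<6)|(hsv[...,0]>174))&(abs(b[...,0])<.03)&(b[...,1]<0)&(b[...,1]>-.12); v,uu=np.nonzero(m); P=(ray(c,np.c_[uu,v],.049)[:,:2]-K)@a
print('red y',np.percentile(P[:,1],[1,99]).round(4),'x',P[:,0].mean().round(4),'z',np.nanmedian(z[m]))
```

```text
relax 40.17 [ 0.4253 -0.0614  0.0361] F [-1.8 -7.3 -1.8] M [-1.28  0.27  0.02] gap 0.156 gf 79.3
open 40.5 [ 0.4254 -0.0607  0.0361] F [ 0.5 -0.5 -0.1] M [0.03 0.01 0.02] gap 0.397 gf 0.0
view 42.06 [ 0.4494 -0.0796  0.1495] F [ 0.7  0.  -0.1] M [0.03 0.   0.02] gap 0.401 gf 0.0
red y [-0.0787 -0.0353] x 0.0007 z 0.04903197833404611
```

View pics/fin_c.png

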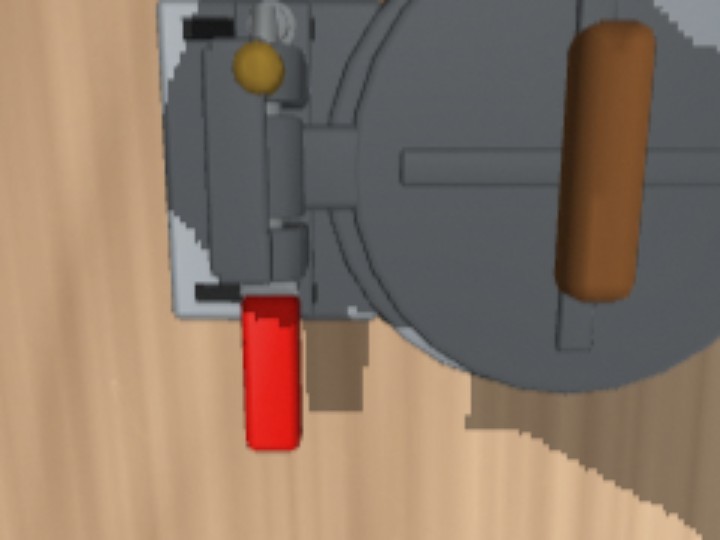

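The steel collar at (270,288) is up against the plain ear. The rod shows in both gaps beside the middle knuckle, at (275,107) and (280,222). The plates are closed, so I'm handing the job in.

```bash
python3 -c "
from plant import env
print(env.sign_off())"
```

```text
the job is handed in; nothing more can be done
None
```

The press is back together and handed in at about 42 s: the upper plate is seated at the hinge stop, and the pin is in through all three knuckles with its shoulder against the plain ear. The final picture shows the plates closed, the peak force toward the stop was about 9 N (the yoke slips at 18 N), and the judge's verdict was not shown.

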